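# Power up the microscope units in order

### The arm

A 6-joint arm with a two-finger parallel gripper is mounted at the origin on the work surface. World frame = base frame: x ahead of the robot, y to its left, z up, the work surface at z = 0. Lengths are in m, angles in degrees, forces in N, time in s.
With the tool pointing down it reaches from about 0.4 to 0.825 m from the base axis. Payload 7 kg.
Tool frame: the origin (TCP) lies at the very end of the fingers, on their centre line; the grasp point (between the pads) lies 19 mm behind it (grasp_offset is the x of the grasp point in the tool frame, in m); x points along the fingers, y is the direction in which the jaws open and shut, and the axes are right-handed (so a half turn about x gives the same grasp; the last joint's range is limited). The gripper opens to 88 mm and grips with 3 to 60 N. Pads are 19 mm wide; open, the fingers measure 130 mm over their backs; the gripper's body (78 mm by 193 mm) begins 47 mm behind the grasp point.
Start: joints at [-56.545, 20.546, 0.682, 0, -70.136, -16.507], TCP at [0.197, -0.646, 0.227] pointing down, gripper open.
Joint ranges: [-176.03, 176.03], [-82.01, 121.73], [-58.28, 71.71], [-173.87, 95.51], [-174.79, -0.11], [-173.66, 173.66]. Speed limits (degrees/s): [136.94, 136.94, 172.46, 180, 180, 180].

### API

Orientations are given as [roll, pitch, yaw] about the fixed x, y, z axes, in that order (R = Rz(yaw) Ry(pitch) Rx(roll)).
In Python, from plant import get_obs, snapshot, close_job, grasp_offset gives the robot as it stands.
- The arm moves only by the tool carry_out, never from a script. Its argument "series" is a list that holds one entry, the list of rows, each a list of 6 numbers: the shift along the tool's x, y, z in mm, then the turn, a rotation vector about the tool's x, y, z in degrees. A call has 1 to 10 rows; each row is the pose to reach, as a shift and turn from the pose commanded when the call began, along the tool's axes at that moment; what a row does not reach only later rows make up. A row lasts 1/8 s, in which the tool goes at most 62.5 mm and 10.7 degrees, less where a joint would pass 70% of its speed; a pose out of reach is approached as far as the arm can. A call with a gripper value outside its range is refused whole. "hand" is the gripper's target within -1 to 1 (shut at 1, half-way at 0, fully open at -1), set as the call begins (left out, the last holds). The fingers move at their own pace and stop on an object; the grip force is fixed at half the most. Time passes only in rows, so rows that repeat a pose let the fingers close. It gives the time, the measured TCP pose, the force and the opening at its end, in the units of the state.
- get_obs(): the state, without advancing time (a new reading comes with each control period).
- snapshot(name): name is "scene" or "top" or "wrist"; returns a dict with "color" (384x512x3 uint8, red, green, blue), "fx", "fy", "cx", "cy" (pixels), "dist_coeffs" ([k1, k2, p1, p2, k3] as OpenCV has them; the pictures are not rectified), "eye" and "attitude" of the camera in the world. Camera axes: x right, y down, z forward; pixel columns grow to the right and rows downward; lengths in m; the calibration is good to about 2 mm. A picture is of the moment at which its call begins. There is no depth.
- close_job(): hands the job in, once; it reports no verdict.
The state is a dict: "clock": time; "joint_pos": joint angles; "qvel": joint speeds; "tau": joint torques, N m; "tool_pos": TCP position; "orientation": TCP orientation; "force": force on the tool from outside, world axes, zero at the start; "moment": the same for the moment, N m; "opening": finger opening in m.
Only numpy, scipy, OpenCV 4.12 (cv2) and the standard library are available. Lean on these libraries where they do the work, as an engineer would, in place of code of your own. Each camera call takes 0.05 s, during which the arm holds its last target.

### The job

Power up the microscope with three light fingertip presses, in this order: first push in the large round button on top of the tall light-source box, then flip the rocker switch on the low grey shutter box by pressing its raised end down, and last push in the square key of the stage controller, the white box with the joystick. Press each one gently but well past halfway down; it stays where you leave it. Leave the small round button and the joystick alone, do not lift or shove the boxes or the loose things standing around them, and finish with the hand clear.

Things in the scene. Friction and masses are not known exactly. Their poses are not given: they have to be found in the camera images.
- light_source: Light source: tall white box standing loose on rubber feet, 140 (x) x 110 (y) x 80 mm high, 0.6 to 1.2 kg. Origin at the centre of its underside on the table, z up. On its flat top are the large round button at x -20, y +30 mm and a small round button at x -20, y -35 mm; nothing else stands up from the top.
- main_button_top (a point): Centre of the top face of the large round button (32 mm diameter, black, in a steel collar 2 mm high); moves with it. Out, it is 98 mm above the table (18 mm above the box top); it goes straight down 12 mm to a hard stop, at 86 mm; 9 mm down is a good press.
- main_button (a joint): Large round button on the light source. It has no return spring: it starts out (joint 0), a downward push of about 2.5 N moves it, and it stays wherever it is pushed to; value in m, grows as it goes down. Stop at 0.012.
- small_button_top (a point): Centre of the top face of the small round button (14 mm diameter) on the light source, 96 mm above the table, 65 mm from the large one. To be left alone.
- small_button (a joint): Small round button. It has no return spring: it starts out (joint 0), a downward push of about 2.5 N moves it, and it stays wherever it is pushed to; value in m, grows as it goes down. Stop at 0.006. Must stay out, at 0.
- shutter_box: Shutter box: low grey box standing loose on rubber feet, 120 (x) x 150 (y) x 45 mm high, 0.5 to 0.95 kg. Origin at the centre of its underside on the table, z up. The rocker switch is on its flat top, with its pivot at x 0, y -30 mm, 58 mm above the table; nothing else stands up from the top.
- rocker_raised_end (a point): Spot to press on the rocker: on its top face, on its centre line, 32 mm towards the box's +x from the pivot, near the end that is raised at the start. The rocker is a white straight bar 80 mm long (along the box's x), 24 mm wide, 10 mm thick, pivoted in its middle; moves with it. At the start the spot is about 72 mm above the table; when the rocker is fully flipped it is about 53 mm above it.
- rocker (a joint): Tilt of the rocker in rad: 0 at the start (its +x end up, 0.3 rad from level), grows as that end goes down, level at 0.3, 0.6 at its hard stop (fully flipped). Stays where it is left; about 2.5 N at the raised end moves it. A broad fingertip lowered onto the raised-end spot flips the bar well past level once the tip is 58 to 60 mm above the table.
- stage_controller: Stage controller: low white box standing loose on rubber feet, 145 (x) x 100 (y) x 35 mm high, 0.42 to 0.8 kg. Origin at the centre of its underside on the table, z up. The square key is on its top at x -38, y 0 mm and the joystick at x +36, y 0 mm.
- square_key_top (a point): Centre of the top face of the square key (28 x 28 mm, black, on a steel surround 2 mm high); moves with it. Out, it is 53 mm above the table (18 mm above the box top); it goes straight down 12 mm to a hard stop, at 41 mm; 9 mm down is a good press.
- square_key (a joint): Square key on the stage controller. It has no return spring: it starts out (joint 0), a downward push of about 2.5 N moves it, and it stays wherever it is pushed to; value in m, grows as it goes down. Stop at 0.012.
- joystick: Joystick on the stage controller: rubber boot 42 mm across, thin steel stick with a 20 mm ball, whose top is 52 mm above the box top (87 mm above the table). Rigid. Origin at the centre of its foot. To be left alone.
- oil_bottle: Small amber oil bottle, 30 mm diameter, 62 mm high, standing loose. Origin at the centre of its underside. Leave alone.
- objective: Steel objective lens, 32 mm diameter, 49 mm high, standing loose. Origin at the centre of its underside. Leave alone.
- slide_box: Small grey and white box of slides, 41 x 77 x 32 mm high, loose. Origin at the centre of its underside. Leave alone.
- adapter_ring: Aluminium ring, 42 mm outside diameter, 14 mm high, lying loose. Origin at the centre of its underside. Leave alone.
Mind the look-alikes: they are no part of the job. Leave any blue, brown or turquoise look-alike of the shutter_box alone.

How it is judged (in metres and radians):
On the way, in this order (a step that is already met when the one before it is completed fails the run):
1. the large round button is pushed in and stays (value of joint main_button above 0.007 m and not (value of joint rocker above 0.36 rad) and not (value of joint square_key above 0.007 m)), for 0.2 s.
2. then the rocker is flipped (value of joint main_button above 0.007 m and value of joint rocker above 0.36 rad and not (value of joint square_key above 0.007 m)), for 0.2 s.
3. then the square key is pushed in (value of joint each of main_button, square_key above 0.007 m and value of joint rocker above 0.36 rad), for 0.2 s.
At the end, for the whole second after the job is handed in: Large button and square key each more than 7 mm of their 12 mm in, rocker beyond 0.36 of its 0.6 rad, small button less than 2.5 mm in; the three boxes and the four loose things at rest, upright within 0.15 rad and within 20 mm of where they stood (all of step 3 and value of joint small_button below 0.0025 m and distance of each of light_source, shutter_box, stage_controller, oil_bottle, objective, slide_box, adapter_ring from where it was at the start of the episode below 0.02 m and linear speed of each of light_source, shutter_box, stage_controller, oil_bottle, objective, slide_box, adapter_ring below 0.01 m/s and angle between each of light_source, shutter_box, stage_controller, oil_bottle, objective, slide_box, adapter_ring's own z axis and vertical below 0.15 rad); the robot touches nothing.
It fails at once if out of order: rocker or square key pressed more than halfway before the large round button is in, or square key before the rocker is flipped ((not (value of joint main_button above 0.007 m) and (value of joint rocker above 0.3 rad or value of joint square_key above 0.006 m)) or (not (value of joint rocker above 0.36 rad) and value of joint square_key above 0.006 m)).
It fails at once if small round button pushed in (over 2.5 mm), or joystick pushed or held (over 3 N) (value of joint small_button above 0.0025 m or contact force between any of the fingers, the arm and joystick above 3 N).
It fails at once if a box pressed with more than 25 N (contact force between any of the fingers, the arm and light_source above 25 N or contact force between any of the fingers, the arm and shutter_box above 25 N or contact force between any of the fingers, the arm and stage_controller above 25 N).
It fails at once if a box shoved more than 20 mm, tipped, or lifted more than 8 mm (distance of any of light_source, shutter_box, stage_controller from where it was at the start of the episode above 0.02 m or angle between any of light_source, shutter_box, stage_controller's own z axis and vertical above 0.15 rad or height (world z) of any of light_source, shutter_box, stage_controller above 0.008 m).
It fails at once if a bystander moved more than 20 mm, lifted more than 8 mm or tipped (distance of any of oil_bottle, objective, slide_box, adapter_ring from where it was at the start of the episode above 0.02 m or angle between any of oil_bottle, objective, slide_box, adapter_ring's own z axis and vertical above 0.15 rad or height (world z) of any of oil_bottle, objective, slide_box, adapter_ring above 0.008 m).
It also fails if it takes over 53 s, if anything falls off the work surface, if the arm or the gripper's body presses on something with over 40 N, if the wrist force passes 120 N, or if a joint passes its speed limit or range.

## Working session

There is one attempt and no reset: what is moved stays moved. The work goes in short steps, Python scripts to look and compute and a tool call to move; the robot and the scene stay as the last step left them, time stands still between calls to the robot, and variables do not carry over. Pictures are saved under pics/ and viewed, and the job is handed in when it is done.

Besides the shell and the picture viewer there is one more tool, called after ">>>" as name([rows], argument=value, ...), one row to a line, values as JSON. carry_out: Moves the arm, as the interface text tells. Its arguments: {"type":"object","properties":{"series":{"type":"array","items":{"type":"array","items":{"type":"array","items":{"type":"number"}}}},"hand":{"type":"number"}},"required":["series"]}

```bash
mkdir -p pics
python3 - <<'E'
from plant import get_obs, snapshot, grasp_offset
import cv2,pickle
print(get_obs(),grasp_offset)
for n in ("scene","top","wrist"):
    s=snapshot(n); pickle.dump(s,open(f"pics/{n}0.pkl","wb"))
    cv2.imwrite(f"pics/{n}0.png",cv2.resize(s["color"][:,:,::-1],(800,600)))
    print(n,{k:v for k,v in s.items() if k!="color"})
E
```

```text
{'clock': 0.0, 'joint_pos': array([-5.65457424e+01,  2.05918398e+01,  6.33793834e-01, -2.17601850e-02,
       -7.01360276e+01, -1.65071422e+01]), 'qvel': array([-0.06793845, -0.09283697, -0.07492653,  0.07042028,  0.05752971,
       -0.00926886]), 'tau': array([ 5.71624514e-04, -5.82714808e+01,  2.93048948e+01,  6.99693918e+00,
        6.80900455e-03, -1.78523433e-04]), 'tool_pos': array([ 0.19659572, -0.64521781,  0.22561312]), 'orientation': array([ 94.24104383,  89.90372736, 111.18074857]), 'force': array([ 0.41304742, -0.48857555,  0.52786244]), 'moment': array([0.01280393, 0.04559783, 0.01648676]), 'opening': 0.08800377615862567} -0.0188
scene {'fx': 350.45733025331896, 'fy': 350.45733025331896, 'cx': 256.36776636725784, 'cy': 181.8977911482161, 'dist_coeffs': array([-0.10215579,  0.        ,  0.        ,  0.        ,  0.        ]), 'eye': array([ 0.8827676 , -0.60769381,  0.77977141]), 'attitude': array([-133.04233794,    0.20794757,   31.81659871])}
top {'fx': 374.6243592895546, 'fy': 374.6243592895546, 'cx': 257.6658198552678, 'cy': 185.48448985159385, 'dist_coeffs': array([0.00236847, 0.        , 0.        , 0.        , 0.        ]), 'eye': array([0.35412359, 0.00851838, 0.9785219 ]), 'attitude': array([-1.72105329e+02, -7.08437672e-03, -9.09736801e+01])}
wrist {'fx': 314.81949100442205, 'fy': 314.81949100442205, 'cx': 251.69437557780455, 'cy': 187.76603791967344, 'dist_coeffs': array([-0.04367186,  0.        ,  0.        ,  0.        ,  0.        ]), 'eye': array([ 0.12542693, -0.66672312,  0.38213191]), 'attitude': array([ 1.63675255e+02, -6.88897956e-02,  1.06982437e+02])}
```

View pics/scene0.png

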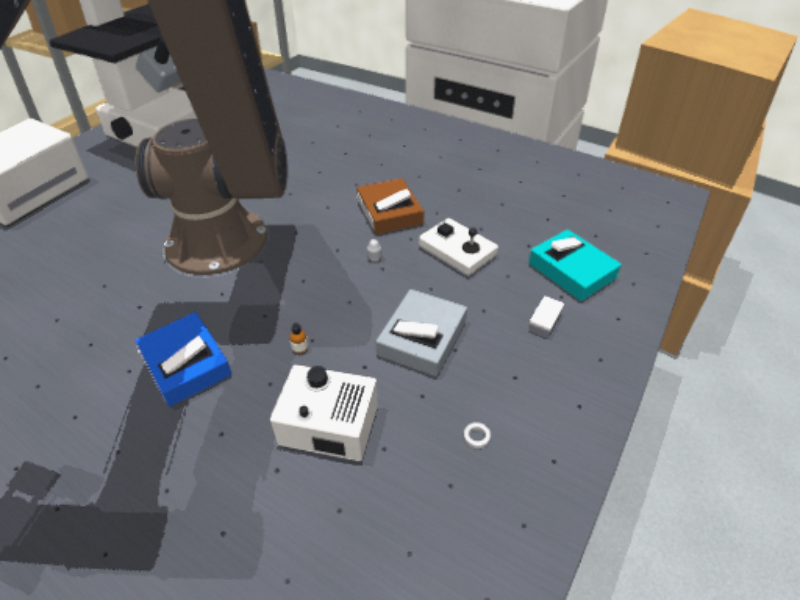

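View pics/top0.png

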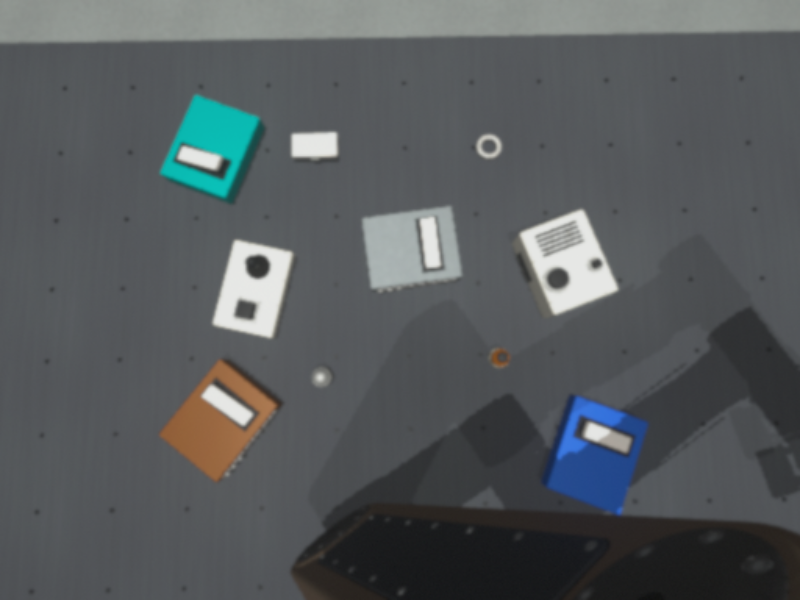

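View pics/wrist0.png

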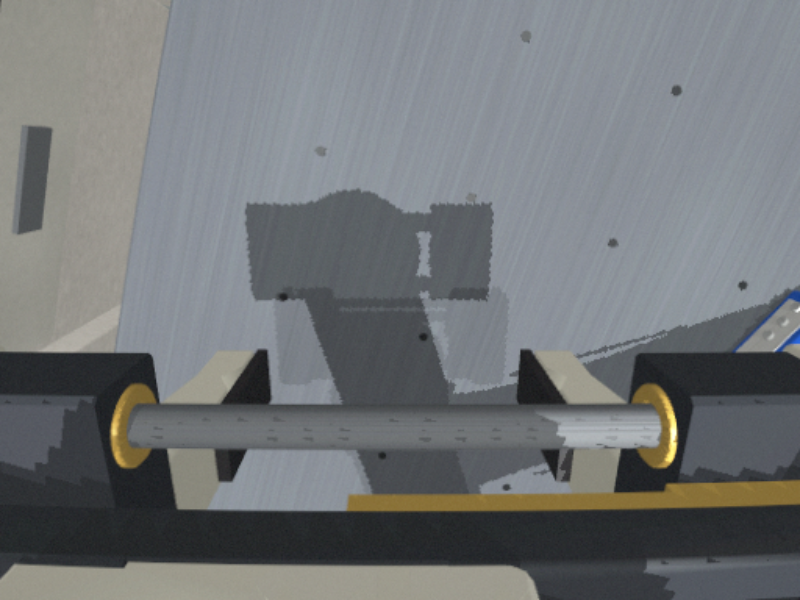

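The scene view (800x600) shows these items:
- White light source at (325,415), with the large button at (317,376) and the small one at (304,411).
- Grey shutter box at (422,332), with its rocker at (415,330).
- White stage controller at (458,246), with the key at (446,230) and the joystick at (472,238).
- Look-alike boxes: blue (183,358), brown (390,205) and turquoise (575,262).

The matching targets in the top view are the large button (557,278), rocker (430,243) and key (245,309). I'll check these in close crops.

```bash
cat > h.py <<'E'
import numpy as np,cv2,pickle
from scipy.spatial.transform import Rotation as R
def load(n): return pickle.load(open(f"pics/{n}.pkl","rb"))
def KD(s): return np.array([[s["fx"],0,s["cx"]],[0,s["fy"],s["cy"]],[0,0,1.]]),np.array(s["dist_coeffs"])
def Rc(s): return R.from_euler("xyz",s["attitude"],degrees=True).as_matrix()
def ray(s,uv):
    K,D=KD(s); p=cv2.undistortPoints(np.array([[uv]],float),K,D)[0,0]
    return Rc(s)@np.array([p[0],p[1],1.])
def onz(s,uv,z):
    d=ray(s,uv); return s["eye"]+d*(z-s["eye"][2])/d[2]
def proj(s,P):
    K,D=KD(s); M=Rc(s).T
    return cv2.projectPoints(np.atleast_2d(P).astype(float),cv2.Rodrigues(M)[0],-M@s["eye"],K,D)[0][:,0]
def crop(s,x0,y0,w,h,k,fn):
    im=cv2.resize(s["color"][y0:y0+h,x0:x0+w,::-1],None,fx=k,fy=k,interpolation=cv2.INTER_CUBIC)
    for i in range(0,w,10):
        cv2.line(im,(i*k,0),(i*k,6),(0,0,255),1)
        if i%20==0: cv2.putText(im,str(x0+i),(i*k,18),0,.4,(0,0,255),1)
    for j in range(0,h,10):
        cv2.line(im,(0,j*k),(6,j*k),(0,0,255),1)
        if j%20==0: cv2.putText(im,str(y0+j),(8,j*k+4),0,.4,(0,0,255),1)
    cv2.imwrite(fn,im)
E
python3 - <<'E'
from h import *
t=load("top0");s=load("scene0")
crop(t,220,120,190,100,4,"pics/t1.png")
crop(t,125,140,75,85,7,"pics/t2.png")
crop(s,165,130,160,170,4,"pics/s1.png") if 0 else crop(s,165,135,160,145,4,"pics/s1.png")
E
```

```text
(no output)
```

View pics/t1.png

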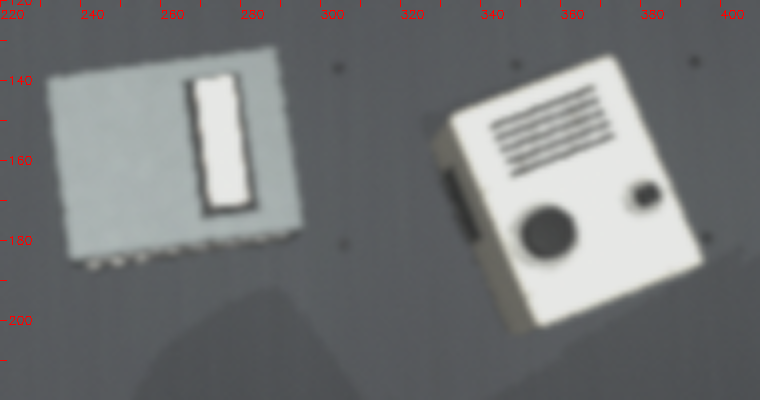

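View pics/t2.png

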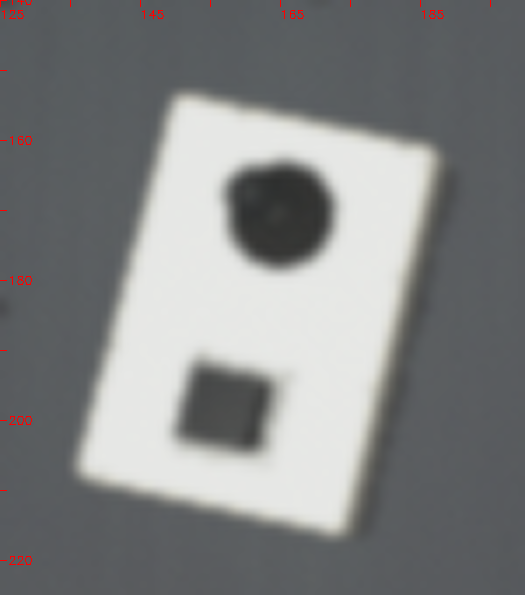

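View pics/s1.png

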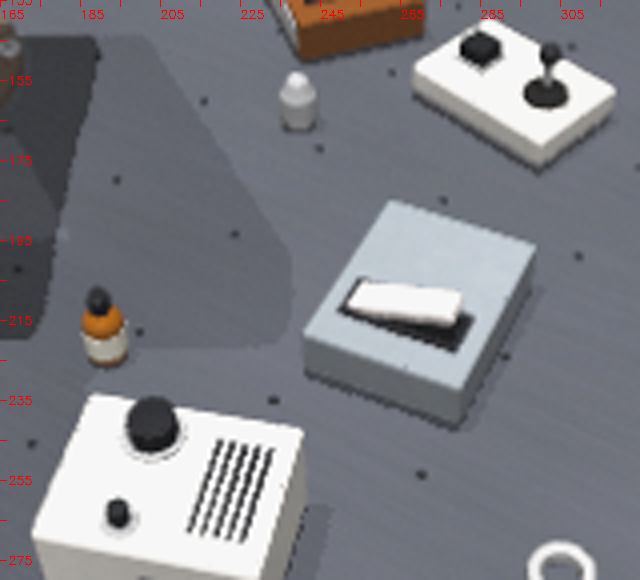

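Run:
```python
from h import *
t=load("top0");s=load("scene0")
def fit(c,z,dx,dy,local):
    # c order: image TL,TR,BR,BL
    P=np.array([onz(t,p,z)[:2] for p in c])
    L=np.array(local)*[dx/2,dy/2]
    ang=np.linalg.svd((L-L.mean(0)).T@(P-P.mean(0))); U,_,V=ang
    M=(U@V).T; o=P.mean(0); 
    print("o",o.round(4),"yaw",np.degrees(np.arctan2(M[1,0],M[0,0])).round(2),"det",np.linalg.det(M).round(2),"res mm",(1000*(P-o-L@M.T)).round(1).tolist())
    return o,M
def T(f,l,z): return np.r_[f[0]+f[1]@np.array(l),z]
up=[(1,1),(1,-1),(-1,-1),(-1,1)]
sh=fit([(232.2,139.5),(288.7,132),(295.5,176.7),(237.5,184.7)],.045,.12,.15,up)
li=fit([(332.5,149),(373,133.5),(395.7,185.5),(354.7,201.5)],.08,.14,.11,up)
st=fit([(150,153.4),(187.9,161.1),(174.7,216.4),(136.1,207.7)],.035,.145,.10,up)
c=np.cos(.3);
for n,f,l,z in [("main",li,(-.02,.03),.098),("small",li,(-.02,-.035),.096),("rock piv",sh,(0,-.03),.058),("rock end",sh,(.032,-.03),.072),("key",st,(-.038,0),.053),("joy",st,(.036,0),.087)]:
    p=T(f,l,z); print(n,p.round(4),"top",proj(t,p).round(1),"scene",proj(s,p).round(1), "r",np.hypot(*p[:2]).round(3))
print("direct main",onz(t,(357,178.2),.098),"scene",onz(s,(165+152/4,135+419/4),.098))
print("direct key",onz(t,(157.1,198.1),.053),"scene", onz(s,(165+480/4,135+45/4),.053))
for n,uv,z in [("bottle",(499/1.5625,357/1.5625),.06),("obj",(321/1.5625,377/1.5625),.045),("slide",(315/1.5625,145/1.5625),.032),("ring",(489/1.5625,146/1.5625),.014)]:
    print(n,onz(t,uv,z).round(3))
```

```text
o [ 0.5537 -0.0098] yaw 6.71 det 1.0 res mm [[-1.1, -2.4], [-1.3, 1.5], [1.4, 1.6], [1.0, -0.8]]
o [ 0.5195 -0.2535] yaw 20.08 det 1.0 res mm [[-0.4, -1.1], [-0.8, 0.5], [0.3, 1.3], [0.9, -0.7]]
o [0.4919 0.2488] yaw -12.91 det 1.0 res mm [[-0.8, 0.3], [-0.3, 0.2], [-0.1, -0.3], [1.2, -0.2]]
main [ 0.4905 -0.2321  0.098 ] top [[357.8 177.9]] scene [[201.9 239.2]] r 0.543
small [ 0.5128 -0.2932  0.096 ] top [[382.6 168.4]] scene [[193.3 261.6]] r 0.591
rock piv [ 0.5572 -0.0396  0.058 ] top [[275.4 155.4]] scene [[265.6 211. ]] r 0.559
rock end [ 0.589  -0.0359  0.072 ] top [[273.9 141.6]] scene [[276.4 211.3]] r 0.59
key [0.4549 0.2573 0.053 ] top [[156.7 198.2]] scene [[284.1 145.5]] r 0.523
joy [0.527  0.2408 0.087 ] top [[160.4 166.9]] scene [[301.7 146.8]] r 0.579
direct main [ 0.48968454 -0.23024437  0.098     ] scene [ 0.49390942 -0.23207497  0.098     ]
direct key [0.45507193 0.25633558 0.053     ] scene [0.45950494 0.25497024 0.053     ]
bottle [ 0.373 -0.142  0.06 ]
obj [0.347 0.137 0.045]
slide [0.735 0.15  0.032]
ring [ 0.735 -0.147  0.014]
```

```bash
cat >> h.py <<'E'
def Rt(o): return R.from_euler("xyz",o["orientation"],degrees=True).as_matrix()
def go(P,yaw=None):
    from plant import get_obs
    o=get_obs(); M=Rt(o); d=M.T@(np.array(P)-o["tool_pos"])*1000
    print("clock",o["clock"],"tcp",o["tool_pos"].round(4),"F",o["force"].round(1),"y-axis",np.degrees(np.arctan2(M[1,1],M[0,1])).round(1),"tilt",np.degrees(np.arccos(-M[2,0])).round(2),"open",round(o["opening"],4))
    print("tool shift mm",d.round(1))
E
python3 - <<'E'
from h import *
go([.491,-.2315,.16]);from plant import get_obs;print(Rt(get_obs()).round(3))
E
```

```text
clock 0.15 tcp [ 0.1966 -0.6453  0.2259] F [-0.4  0.2 -0.7] y-axis 106.9 tilt 0.07 open 0.0875
tool shift mm [ 66.2 310.  402.2]
[[-0.    -0.291  0.957]
 [ 0.001  0.957  0.291]
 [-1.     0.001 -0.   ]]
```

>>> carry_out([
  [[0, 31, 40, 0, 0, 0], [0, 62, 80, 0, 0, 0], [0, 93, 120, 0, 0, 0], [0, 124, 160, 0, 0, 0], [10, 155, 200, 0, 0, 0], [20, 186, 240, 0, 0, 0], [30, 217, 280, 0, 0, 0], [40, 250, 325, 0, 0, 0], [55, 282, 366, 0, 0, 0], [66, 310, 402, 0, 0, 0]],
], hand=1)

```text
clock: 1.4
tool_pos: [0.4916, -0.2302, 0.16]
orientation: [136.8, 90.0, 153.8]
force: [0.4, -1.1, -0.2]
opening: 0.0007
```

>>> carry_out([
  [[0, 0, 0, 0, 0, 0], [0, 0, 0, 0, 0, 0], [0, 0, 0, 0, 0, 0], [0, 0, 0, 0, 0, 0]],
])

```text
clock: 1.9
tool_pos: [0.4905, -0.2327, 0.1608]
orientation: [-24.0, 90.0, -7.1]
force: [0.7, 0.5, -0.1]
opening: 0.0004
```

Run:
```python
from h import *
from plant import snapshot
go([.491,-.2315,.105])
for n in("scene","wrist"):
    s=snapshot(n);pickle.dump(s,open(f"pics/{n}1.pkl","wb"));print(n,proj(s,[[.4905,-.2321,.098],[.5128,-.2932,.096]]).round(1).tolist())
    cv2.imwrite(f"pics/{n}1.png",cv2.resize(s["color"][:,:,::-1],(800,600)))
```

```text
clock 1.9 tcp [ 0.4905 -0.2327  0.1608] F [ 0.7  0.5 -0.1] y-axis 106.9 tilt 0.02 open 0.0004
tool shift mm [55.8  1.1  0.8]
scene [[201.9, 239.2], [193.3, 261.6]]
wrist [[251.8, 201.1], [164.9, 204.7]]
```

View pics/wrist1.png

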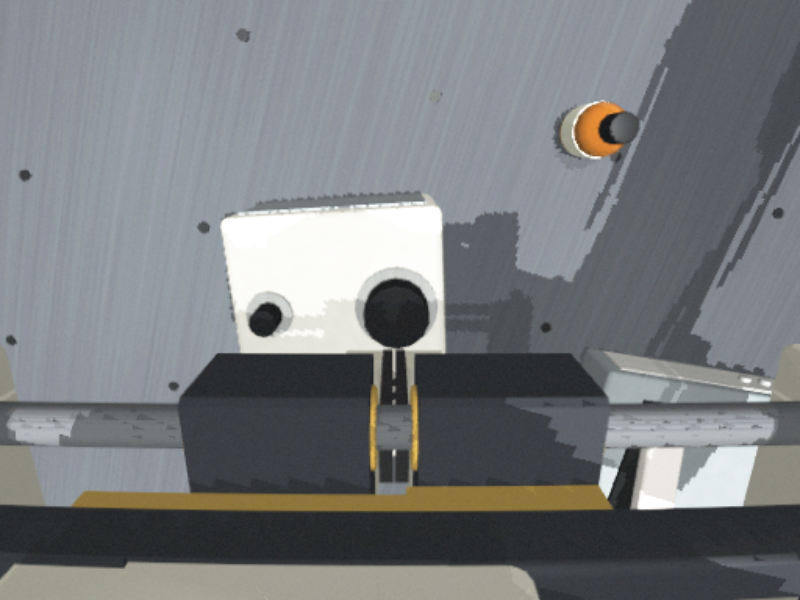

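View pics/scene1.png

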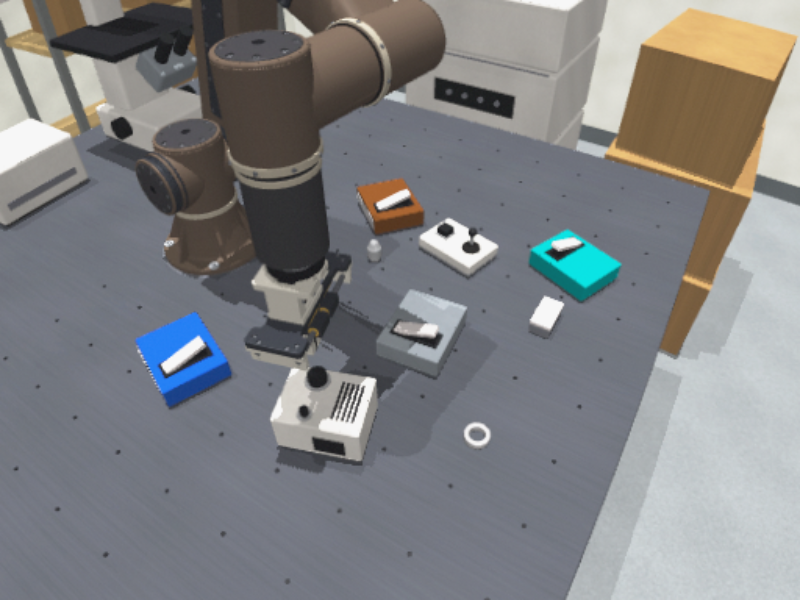

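The wrist view puts the large button at (397,313) and the small one at (266,320), within about 2 mm of prediction. I'll descend onto the large button.

>>> carry_out([
  [[12, 2, 1, 0, 0, 0], [25, 2, 1, 0, 0, 0], [38, 2, 1, 0, 0, 0], [48, 2, 1, 0, 0, 0], [54, 2, 1, 0, 0, 0], [54, 2, 1, 0, 0, 0]],
])

```text
clock: 2.75
tool_pos: [0.4911, -0.2297, 0.1061]
orientation: [159.0, 89.9, 175.9]
force: [-0.0, 0.2, 0.4]
opening: 0.0004
```

Run:
```python
from h import *
go([.491,-.2315,.0885])
```

```text
clock 2.75 tcp [ 0.4911 -0.2297  0.1061] F [-0.   0.2  0.4] y-axis 106.9 tilt 0.05 open 0.0004
tool shift mm [17.6 -1.7 -0.6]
```

>>> carry_out([
  [[3, 0, 0, 0, 0, 0], [6, 0, 0, 0, 0, 0], [8, 0, 0, 0, 0, 0], [10, 0, 0, 0, 0, 0], [12, 0, 0, 0, 0, 0], [13, 0, 0, 0, 0, 0]],
])

```text
clock: 3.5
tool_pos: [0.4913, -0.2298, 0.0936]
orientation: [-43.0, 90.0, -26.0]
force: [-0.4, 1.2, 2.0]
opening: 0.0003
```

>>> carry_out([
  [[1.5, 0, 0, 0, 0, 0], [3, 0, 0, 0, 0, 0], [4.5, 0, 0, 0, 0, 0], [4.5, 0, 0, 0, 0, 0], [4.5, 0, 0, 0, 0, 0]],
])

```text
clock: 4.12
tool_pos: [0.4912, -0.2298, 0.0889]
orientation: [144.9, 90.0, 161.8]
force: [-0.4, 1.3, -0.5]
opening: 0.0002
```

Run:
```python
from h import *
go([.491,-.2315,.0885])
from plant import snapshot
s=snapshot("scene");crop(s,165,205,100,95,6,"pics/s2.png")
```

```text
clock 4.125 tcp [ 0.4912 -0.2298  0.0889] F [-0.4  1.3 -0.5] y-axis 106.9 tilt 0.01 open 0.0002
tool shift mm [ 0.4 -1.6 -0.7]
```

View pics/s2.png

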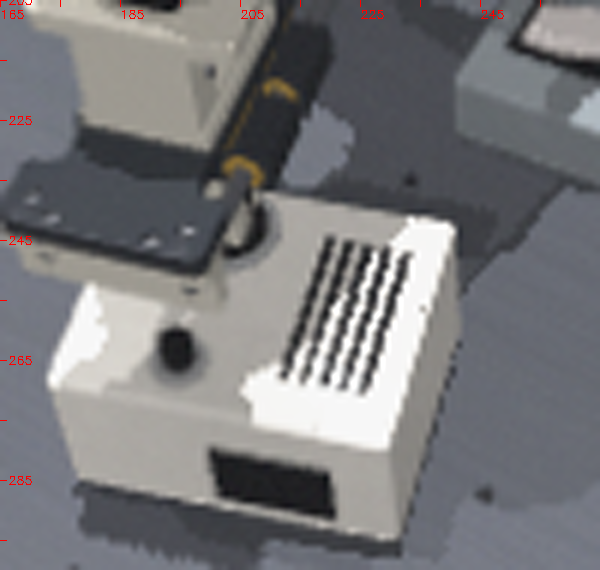

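The fingertip sits on the large button (scene crop around (204,240)), and the small button is clear. I'll lift and check.

>>> carry_out([
  [[-3, 0, 0, 0, 0, 0], [-10, 0, 0, 0, 0, 0], [-30, 0, 0, 0, 0, 0], [-55, 0, 0, 0, 0, 0], [-80, 0, 0, 0, 0, 0], [-80, 0, 0, 0, 0, 0]],
])

```text
clock: 4.92
tool_pos: [0.4927, -0.23, 0.1717]
orientation: [-27.7, 89.7, -10.8]
force: [0.2, -0.6, -0.9]
opening: 0.0003
```

Run:
```python
from h import *
go([.589,-.0359,.14])
from plant import snapshot
s=snapshot("scene");crop(s,165,205,100,95,6,"pics/s3.png")
s=snapshot("wrist");cv2.imwrite("pics/w3.png",cv2.resize(s["color"][:,:,::-1],(800,600)))
```

```text
clock 4.925 tcp [ 0.4927 -0.23    0.1717] F [ 0.2 -0.6 -0.9] y-axis 107.0 tilt 0.26 open 0.0003
tool shift mm [ 32.  157.6 148.7]
```

View pics/s3.png

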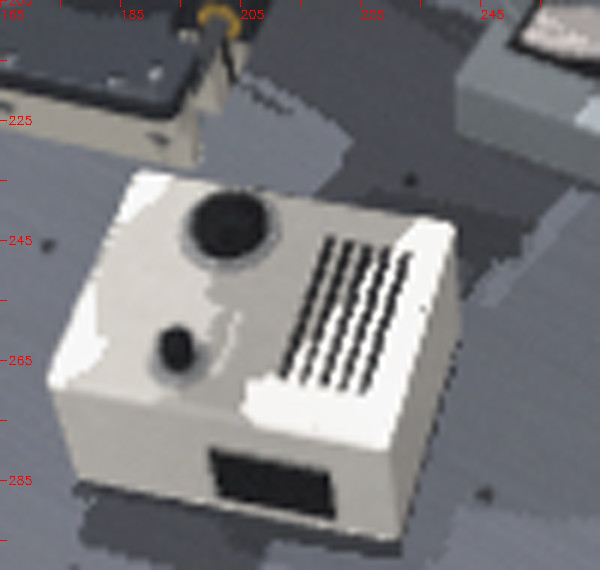

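View pics/w3.png

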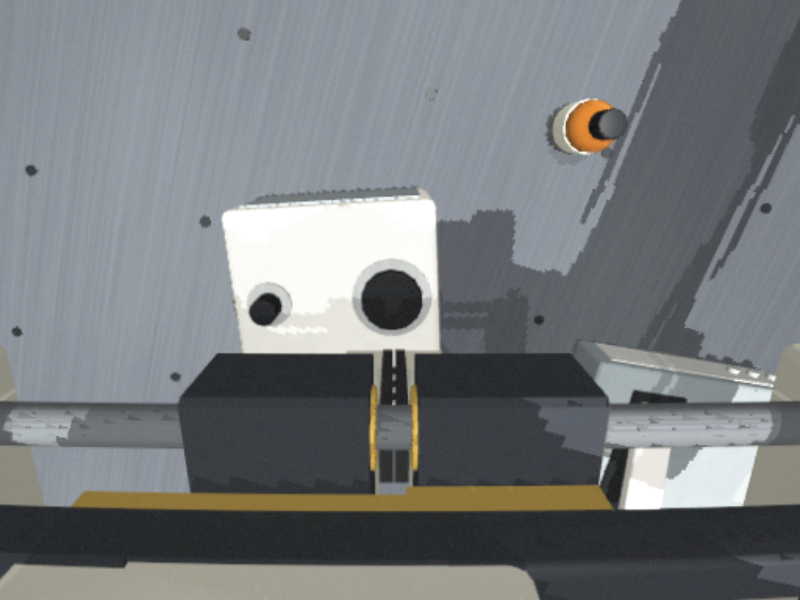

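Large button visibly seated: (203,242) in the scene, near flush with its collar. The box hasn't moved and the small button is still out. Next is the rocker's raised (+x) end, turning about 10° to align with the box.

>>> carry_out([
  [[0, 30, 28, 2, 0, 0], [0, 60, 57, 4, 0, 0], [0, 90, 86, 6, 0, 0], [0, 120, 114, 8, 0, 0], [5, 145, 137, 10, 0, 0], [12, 158, 149, 10, 0, 0], [12, 158, 149, 10, 0, 0], [12, 158, 149, 10, 0, 0]],
])

```text
clock: 6.02
tool_pos: [0.5872, -0.0358, 0.1566]
orientation: [-170.3, 89.9, -163.4]
force: [-0.2, 0.6, -0.6]
opening: 0.0004
```

Run:
```python
from h import *
go([.589,-.0359,.08])
from plant import snapshot
s=snapshot("wrist");cv2.imwrite("pics/w4.png",cv2.resize(s["color"][:,:,::-1],(800,600)))
c,sn=np.cos(np.radians(6.7)),np.sin(np.radians(6.7))
p=np.array([.5572,-.0396])
q=lambda l,z:[p[0]+c*l,p[1]+sn*l,z]
print(proj(s,[q(.032,.072),q(-.038,.051),q(0,.063)]).round(1)*1.5625)
```

```text
clock 6.025 tcp [ 0.5872 -0.0358  0.1566] F [-0.2  0.6 -0.6] y-axis 97.0 tilt 0.07 open 0.0004
tool shift mm [76.6 -0.3  1.9]
[[391.40625 304.0625 ]
 [392.03125 162.5    ]
 [391.71875 239.21875]]
```

View pics/w4.png

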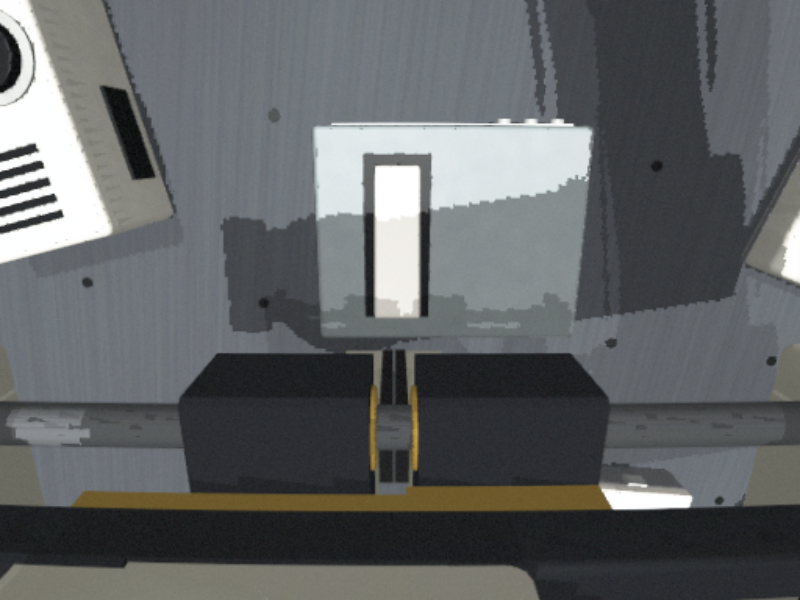

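Wrist view: the bar spans (397,165) to (397,317). The near end is wider, covers its recess and is the raised +x end. The bar is about 2 mm toward tool +y of prediction, so I'll correct for that and go down.

>>> carry_out([
  [[15, 1, 1, 0, 0, 0], [32, 1, 1, 0, 0, 0], [48, 1, 1, 0, 0, 0], [62, 1, 1, 0, 0, 0], [72, 1, 1, 0, 0, 0], [77, 1, 1, 0, 0, 0], [77, 1, 1, 0, 0, 0]],
])

```text
clock: 6.95
tool_pos: [0.5886, -0.034, 0.0798]
orientation: [-167.3, 90.0, -160.4]
force: [0.2, 0.1, 0.3]
opening: 0.0005
```

Run:
```python
from h import *
go([.589,-.035,.058])
```

```text
clock 6.95 tcp [ 0.5886 -0.034   0.0798] F [0.2 0.1 0.3] y-axis 97.0 tilt 0.02 open 0.0005
tool shift mm [21.8 -1.   0.3]
```

>>> carry_out([
  [[3, 0, 0, 0, 0, 0], [5, 0, 0, 0, 0, 0], [7, 0, 0, 0, 0, 0], [9, 0, 0, 0, 0, 0], [11, 0, 0, 0, 0, 0], [13, 0, 0, 0, 0, 0], [14, 0, 0, 0, 0, 0]],
])

```text
clock: 7.82
tool_pos: [0.5887, -0.034, 0.066]
orientation: [12.0, 90.0, 19.0]
force: [1.5, 0.4, 3.0]
opening: 0.0004
```

>>> carry_out([
  [[2, 0, 0, 0, 0, 0], [4, 0, 0, 0, 0, 0], [6, 0, 0, 0, 0, 0], [7, 0, 0, 0, 0, 0], [7, 0, 0, 0, 0, 0], [7, 0, 0, 0, 0, 0]],
])

```text
clock: 8.57
tool_pos: [0.5888, -0.034, 0.0591]
orientation: [9.1, 90.0, 16.1]
force: [2.8, 1.3, 1.5]
opening: 0.0003
```

Run:
```python
from h import *
go([.589,-.035,.058])
from plant import snapshot
s=snapshot("scene");crop(s,225,175,90,75,7,"pics/s5.png")
```

```text
clock 8.575 tcp [ 0.5888 -0.034   0.0591] F [2.8 1.3 1.5] y-axis 96.9 tilt 0.02 open 0.0003
tool shift mm [ 1.1 -1.   0.1]
```

View pics/s5.png

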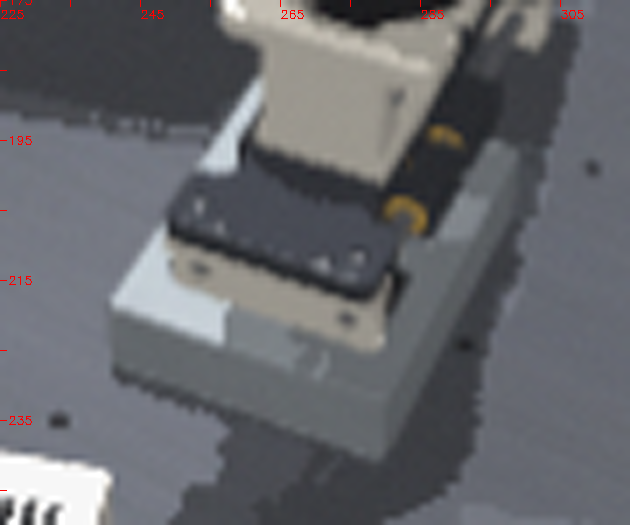

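>>> carry_out([
  [[1, 0, 0, 0, 0, 0], [1, 0, 0, 0, 0, 0], [-5, 0, 0, 0, 0, 0], [-25, 0, 0, 0, 0, 0], [-55, 0, 0, 0, 0, 0], [-85, 0, 0, 0, 0, 0], [-100, 0, 0, 0, 0, 0], [-100, 0, 0, 0, 0, 0]],
])

```text
clock: 9.62
tool_pos: [0.5884, -0.034, 0.1594]
orientation: [37.5, 90.0, 44.5]
force: [1.0, 0.6, -0.2]
opening: 0.0003
```

Run:
```python
from h import *
go([.4565,.2567,.15])
from plant import snapshot
s=snapshot("scene");crop(s,225,175,90,75,7,"pics/s6.png")
s=snapshot("wrist");cv2.imwrite("pics/w6.png",cv2.resize(s["color"][:,:,::-1],(800,600)))
```

```text
clock 9.625 tcp [ 0.5884 -0.034   0.1594] F [ 1.   0.6 -0.2] y-axis 96.9 tilt 0.04 open 0.0003
tool shift mm [  9.5 304.5 -95.9]
```

View pics/s6.png

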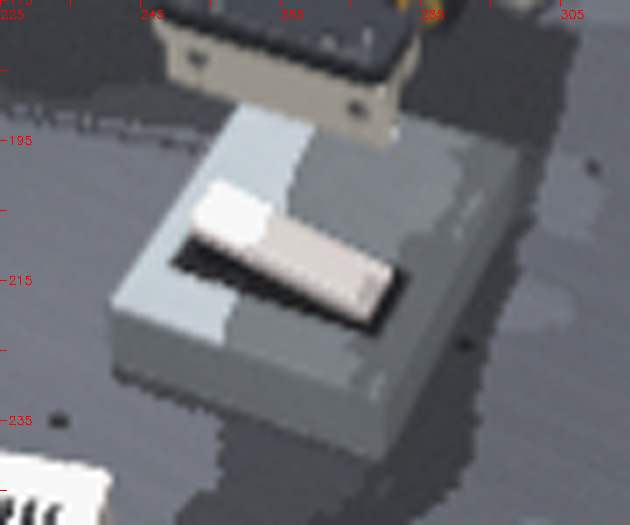

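View pics/w6.png

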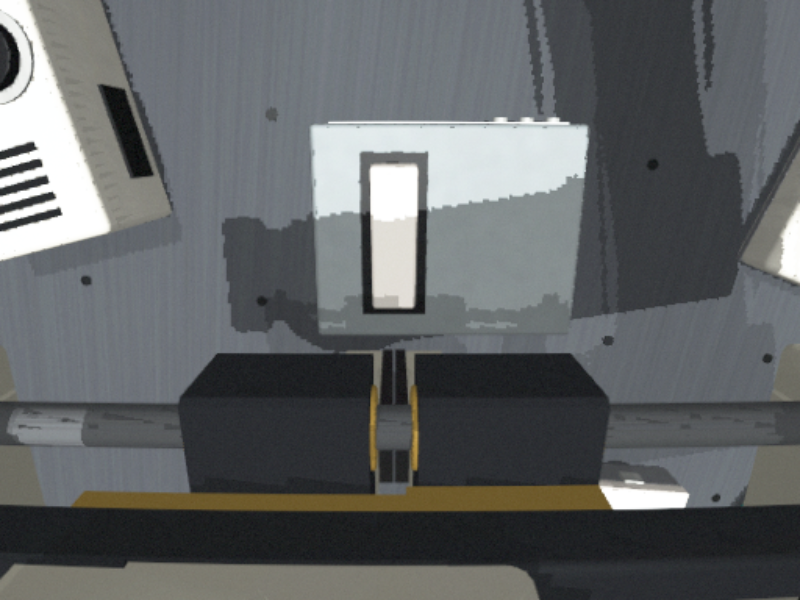

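Rocker is flipped: in the scene crop its robot-side end (256,203) is now high and the +x end (279,217) is down in the recess. Box unmoved. Next is the square key.

>>> carry_out([
  [[0, 38, -12, 2.5, 0, 0], [0, 76, -24, 5, 0, 0], [0, 114, -36, 7.5, 0, 0], [0, 152, -48, 10, 0, 0], [0, 190, -60, 13, 0, 0], [0, 228, -72, 16, 0, 0], [0, 266, -84, 18, 0, 0], [5, 304, -96, 20, 0, 0], [5, 304, -96, 20, 0, 0], [5, 304, -96, 20, 0, 0]],
])

```text
clock: 10.98
tool_pos: [0.456, 0.2555, 0.153]
orientation: [-119.6, 89.9, -132.6]
force: [0.5, -0.5, 0.2]
opening: 0.0008
```

Run:
```python
from h import *
go([.4565,.2567,.062])
from plant import snapshot
s=snapshot("wrist");cv2.imwrite("pics/w7.png",cv2.resize(s["color"][:,:,::-1],(800,600)))
print(proj(s,[[.455,.2568,.053],[.527,.2408,.087]])*1.5625)
```

```text
clock 10.975 tcp [0.456  0.2555 0.153 ] F [ 0.5 -0.5  0.2] y-axis 77.0 tilt 0.14 open 0.0008
tool shift mm [91.   1.4  0.3]
[[393.19711853 290.69174191]
 [394.10167059 445.00206243]]
```

View pics/w7.png

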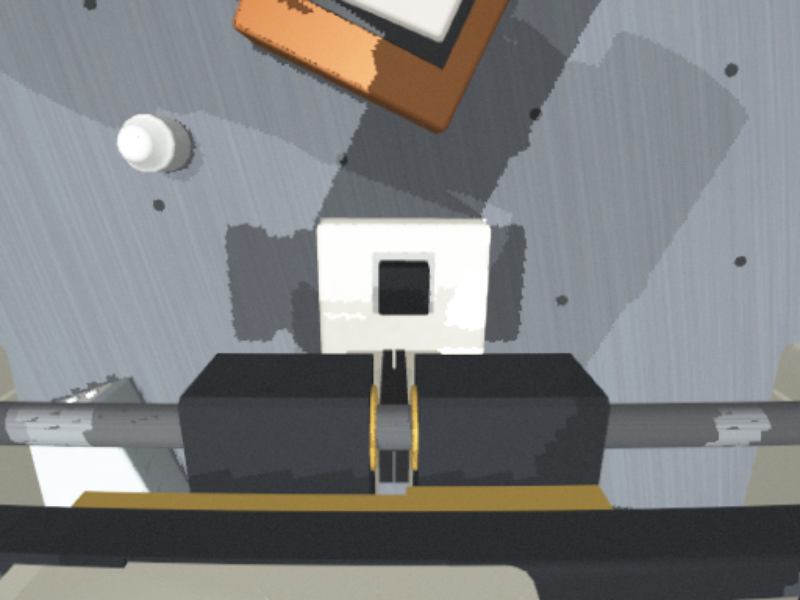

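The wrist view shows the key at (404,288), about 4 mm toward tool +y. The joystick is hidden behind the hand, about 74 mm away. I'll correct and descend.

>>> carry_out([
  [[15, 4, 0, 0, 0, 0], [32, 4, 0, 0, 0, 0], [49, 4, 0, 0, 0, 0], [66, 4, 0, 0, 0, 0], [80, 4, 0, 0, 0, 0], [90, 4, 0, 0, 0, 0], [90, 4, 0, 0, 0, 0]],
])

```text
clock: 11.9
tool_pos: [0.4572, 0.2595, 0.0632]
orientation: [-117.1, 89.9, -130.2]
force: [-0.1, 0.3, 0.1]
opening: 0.0002
```

Run:
```python
from h import *
go([.4565,.2590,.0435])
from plant import snapshot
s=snapshot("scene");crop(s,245,115,90,75,7,"pics/s8.png")
s=snapshot("wrist");cv2.imwrite("pics/w8.png",cv2.resize(s["color"][:,:,::-1],(800,600)))
```

```text
clock 11.9 tcp [0.4572 0.2595 0.0632] F [-0.1  0.3  0.1] y-axis 76.9 tilt 0.09 open 0.0002
tool shift mm [19.7 -0.6 -0.6]
```

View pics/s8.png

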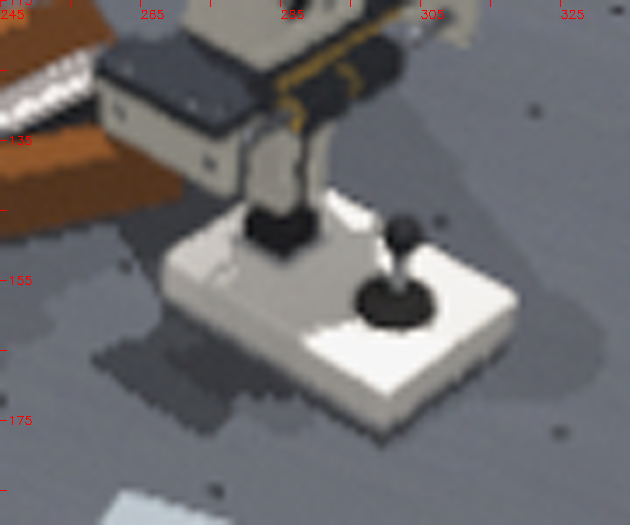

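View pics/w8.png

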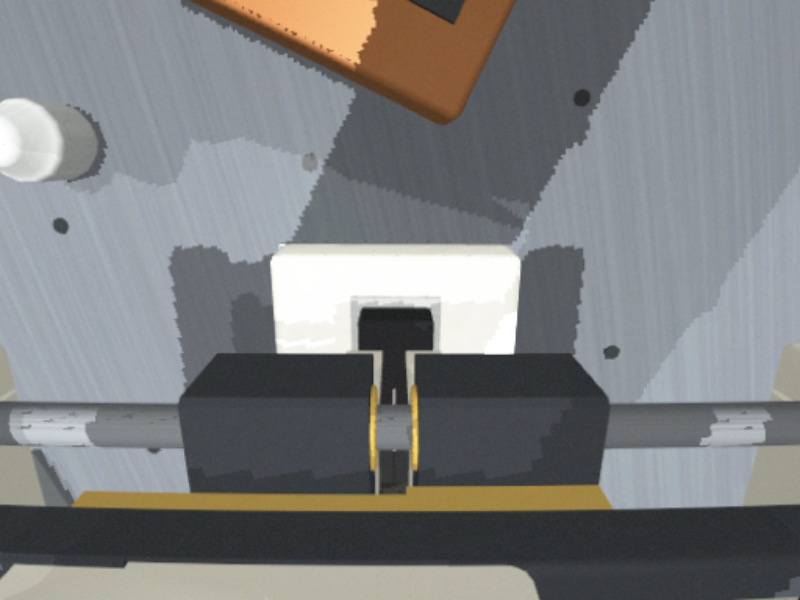

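The fingers are centred over the key: key (396,330) against finger gap (394) in the wrist view. The joystick is well clear. Pressing now.

>>> carry_out([
  [[4, 0, 0, 0, 0, 0], [7, 0, 0, 0, 0, 0], [9, 0, 0, 0, 0, 0], [11, 0, 0, 0, 0, 0], [13, 0, 0, 0, 0, 0], [14, 0, 0, 0, 0, 0]],
])

```text
clock: 12.75
tool_pos: [0.4575, 0.26, 0.0501]
orientation: [47.7, 90.0, 34.7]
force: [-0.0, 0.1, 3.0]
opening: 0.0003
```

>>> carry_out([
  [[1.5, 0, 0, 0, 0, 0], [3, 0, 0, 0, 0, 0], [4.5, 0, 0, 0, 0, 0], [5.5, 0, 0, 0, 0, 0], [5.5, 0, 0, 0, 0, 0], [5.5, 0, 0, 0, 0, 0]],
])

```text
clock: 13.5
tool_pos: [0.4574, 0.2599, 0.0444]
orientation: [-124.4, 90.0, -137.4]
force: [-0.6, 0.4, 0.4]
opening: 0.0
```

>>> carry_out([
  [[0.7, 0, 0, 0, 0, 0], [0.7, 0, 0, 0, 0, 0], [-5, 0, 0, 0, 0, 0], [-25, 0, 0, 0, 0, 0], [-60, 0, 0, 0, 0, 0], [-100, 0, 0, 0, 0, 0], [-140, 0, 0, 0, 0, 0], [-170, 0, 0, 0, 0, 0], [-170, 0, 0, 0, 0, 0], [-170, 0, 0, 0, 0, 0]],
])

```text
clock: 14.75
tool_pos: [0.4571, 0.2598, 0.2143]
orientation: [-178.6, 90.0, 168.3]
force: [-0.2, 0.4, -0.7]
opening: 0.0005
```

Run:
```python
from h import *
go([.4565,.2590,.2])
from plant import snapshot
a=load("scene0")
s=snapshot("scene");pickle.dump(s,open("pics/scene9.pkl","wb"));crop(s,165,105,160,145,5,"pics/s9.png")
crop(s,245,115,90,75,7,"pics/s9b.png")
crop(s,165,205,100,95,6,"pics/s9c.png")
s=snapshot("wrist");cv2.imwrite("pics/w9.png",cv2.resize(s["color"][:,:,::-1],(800,600)))
s=snapshot("top");cv2.imwrite("pics/t9.png",cv2.resize(s["color"][:,:,::-1],(800,600)))
```

```text
clock 14.75 tcp [0.4571 0.2598 0.2143] F [-0.2  0.4 -0.7] y-axis 76.9 tilt 0.02 open 0.0005
tool shift mm [14.3 -0.9 -0.4]
```

View pics/s9.png

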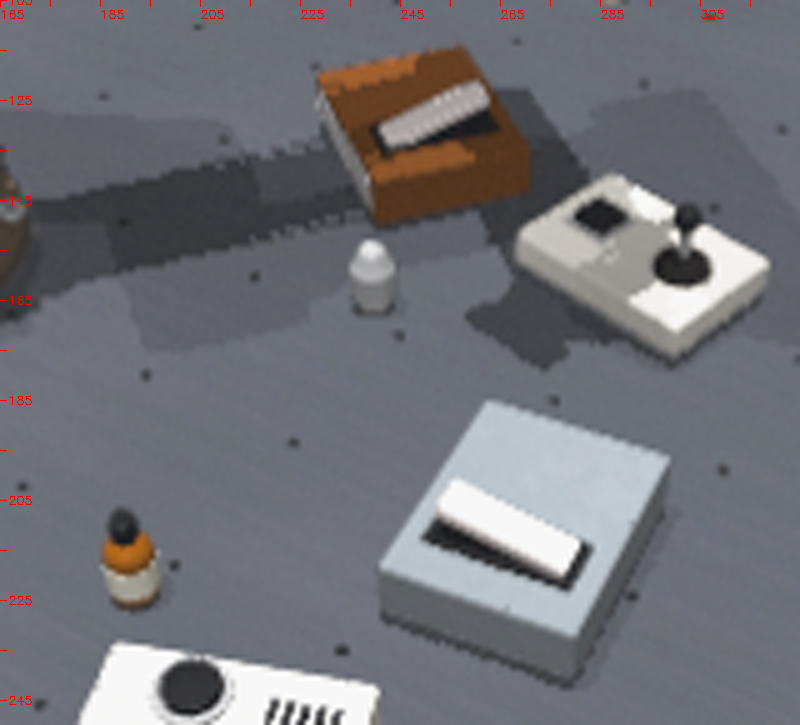

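View pics/s9b.png

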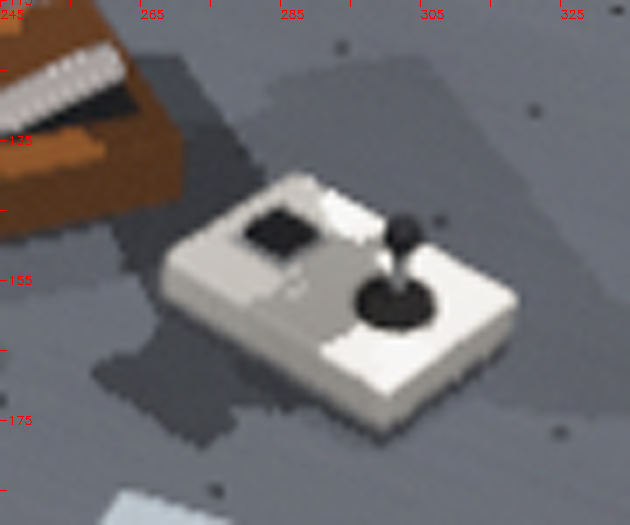

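View pics/s9c.png

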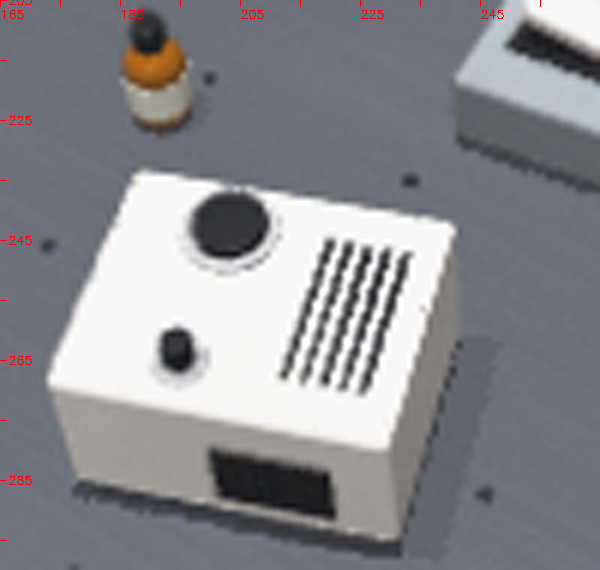

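View pics/w9.png

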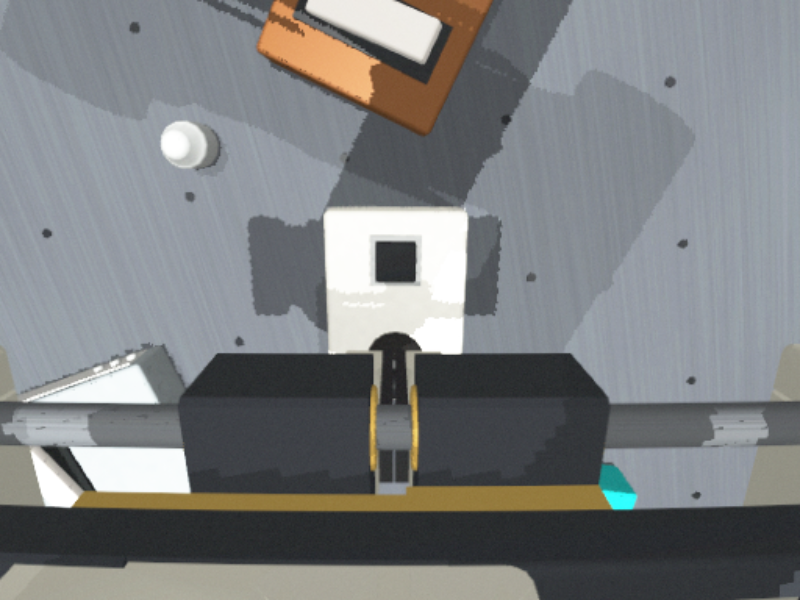

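All three are visibly pressed, and the boxes, small button and joystick are unchanged. One quick depth check from the pictures.

Run:
```python
from h import *
s=load("scene9")
def cen(s,x0,y0,x1,y1):
    g=cv2.cvtColor(s["color"],cv2.COLOR_RGB2GRAY)[y0:y1,x0:x1]; y,x=np.nonzero(g<75); return (x.mean()+x0).round(1),(y.mean()+y0).round(1),len(x),y.min()+y0
for n,b,p in [("main",(190,228,222,252),(.4905,-.2321,.098)),("key",(276,138,293,156),(.4549,.2573,.053))]:
    q=np.array(p)-[0,0,.009]
    print(n,"before",cen(load("scene0"),*b),"after",cen(s,*b),"pred shift 9mm",proj(s,[p,q]).round(1).tolist())
```

```text
main before (np.float64(203.2), np.float64(241.1), 137, np.int64(234)) after (np.float64(203.5), np.float64(242.5), 98, np.int64(238)) pred shift 9mm [[201.9, 239.2], [202.3, 241.4]]
key before (np.float64(284.5), np.float64(146.8), 59, np.int64(143)) after (np.float64(281.6), np.float64(144.4), 79, np.int64(138)) pred shift 9mm [[284.1, 145.5], [284.0, 147.6]]
```

Run:
```python
from plant import close_job
print(close_job())
```

```text
the job is handed in; nothing more can be done
None
```

I pressed all three controls in the required order with the closed fingertips, then handed the job in at about 15 s. No verdict came back.

| Control | Lowest measured tip height | Result |
|---|---|---|
| Large round button | 89 mm | about 9 mm in |
| Rocker, raised +x end | 59 mm, then about 1 mm more commanded | flipped past level |
| Square key | 44 mm, then 0.7 mm more commanded | about 9 mm in |

- **Forces:** the force readings I took stayed around 3 N or less. They were sampled between moves, so brief peaks would not show.
- **Final pictures:** the button and key sit low near their collars, and the rocker's +x end is down in its recess. The small button, joystick, boxes, oil bottle and objective look unmoved. I did not look at the slide box or ring again, but no move went near them. The hand ended about 215 mm above the table, touching nothing.
- **Checks that disagreed:**
  - The wrist camera placed the targets 2–6 mm to one side of the top-camera estimate; I corrected part of that before each press.
  - The automatic depth check on the key failed because a shadow spoiled it. By eye in the crop, the key had dropped about 2 pixels, which matches 9 mm.

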